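# Isolate the tray sealer and hold its air bleed open

## Task

Make the tray sealer safe for cleaning: pull the red isolator plug out of its socket and leave it lying or standing inside the orange tray, and only then swing the yellow spring-return bleed handle by its black knob until its pointer is on the green band, and keep it there. Do not swing it well past the green into the red, leave the blue plug in its socket, and do not knock the other kitchen things about. The handle springs back when let go, so finish while still holding it on the green.

Things in the scene. Friction and masses are not known exactly. Their poses are not given: they have to be found in the camera images.
- red_plug: Red isolator plug, loose, 90 g, 70 mm tall, upright in its socket at first. Origin: centre of its lower end, z up along it. Black shaft 18 x 18 mm, 30 mm long (brass groove); round black flange 34 mm across at z 30 to 36; red grip block at z 36 to 70, 20 mm thick along x and 36 mm long along y: pinch it across x.
- red_plug_grip (a point): Centre of the red grip block, 53 mm above the plug's lower end; same axes as the plug.
- red_plug_mid (a point): Middle of the red plug, 35 mm above its lower end; same axes as the plug.
- blue_plug: Blue isolator plug, the same shape as the red one, in its own socket: leave it in. Origin: centre of its lower end.
- red_socket_mouth (a point): Mouth centre of the red plug's grey socket block (70 x 70 mm, fixed), on its top face 50 mm above the table. The plug's shaft goes 30 mm into it, the flange on the top face. The plug is pulled straight up: a side-sprung latch ball in its groove resists with 6 to 12 N over the first 15 mm; clear after 30 mm. Which of the two sockets is on the left varies.
- tray: Orange open tray, 170 mm along its x, 130 mm along its y, 35 mm high, walls and floor 4 mm thick, loose, 0.5 kg. Origin: centre of its underside.
- handle (a joint): Turn of the bleed handle on the fixed grey valve console (170 x 170 x 40 mm): 0 at its sprung rest, growing clockwise seen from above, stop at 1.3 rad. The pointer is over white from 0 to 0.6, over green from 0.6 to 0.8 (middle 0.7), over red beyond. A spring pushes it back towards 0, with about 3 N at the knob at rest and 8 N on the green.
- handle_knob (a point): Axis of the upright black knob on the handle, 22 mm below its top, 92 mm above the table. The knob is a cylinder 22 mm across and 52 mm tall, its top 114 mm and its foot 62 mm above the table, 80 mm from the pivot. Moves with the handle: its x axis points from the pivot to the knob.
- valve_pivot (a point): On the vertical pivot axis of the handle, at 92 mm height; x axis of the console (away from the knob when the handle is mid green). The hub tops out 66 mm above the table.
- valve_green (a point): Where point handle_knob comes when the pointer is in the middle of the green band.
- mug: White mug, 80 mm across, 90 mm tall, standing; bystander. Origin: centre of its underside.
- sauce: Clear sauce bottle with a red cap, 56 mm across, 150 mm tall; bystander. Origin: centre of its underside.
- shaker: Amber glass shaker with a steel cap, 48 mm across, 85 mm tall; bystander. Origin: centre of its underside.
- spoon: Serving spoon lying near the robot's base; bystander.
- mealbox: White open meal box, 170 x 130 x 50 mm, on the kitchen scale at the left; bystander. Origin: centre of its underside.
- lidflat: Clear flat lid, 180 x 140 x 8 mm, lying at the right; bystander. Origin: centre of its underside.
Things that resemble listed ones, but are neither listed nor needed, are in the scene too. Leave any turquoise look-alike of the red_plug alone. There is more than one size of the tray; the job needs the larger.

How it is judged:
On the way, in this order (a step that is already met when the one before it is completed fails the run):
1. the red plug is out of its socket (z of red_plug_mid in the frame of red_socket_mouth above 0.04 m), for 0.1 s.
2. the red plug is left inside the orange tray (x of red_plug_mid in the frame of tray between -0.08 and 0.08 m and y of red_plug_mid in the frame of tray between -0.06 and 0.06 m and z of red_plug_mid in the frame of tray below 0.052 m and linear speed of red_plug below 0.03 m/s and contact force between the fingers and red_plug below 0.1 N), for 0.2 s.
3. the bleed handle is held on the green (value of joint handle between 0.58 and 0.82 rad and contact force between any of the fingers, the arm and handle above 1.5 N), for 0.5 s.
At the end, for the whole second after the job is handed in: The robot still presses on the bleed handle (over 1.5 N), which stays still between 0.58 and 0.82 rad; the red plug rests untouched in the orange tray (its middle within 80 mm in x, 60 mm in y of the tray centre, under 52 mm above its underside); tray and mug upright (all of step 2 and all of step 3 and velocity of joint handle between -0.1 and 0.1 rad/s and angle between tray's own z axis and vertical below 0.1 rad and angle between mug's own z axis and vertical below 0.2 rad); the arm keeps its last pose, push and grip.
It fails at once if the handle is swung over 0.2 rad while the red plug is still in its socket (value of joint handle above 0.2 rad and z of red_plug_mid in the frame of red_socket_mouth below 0.025 m and horizontal distance between red_plug_mid and red_socket_mouth below 0.02 m).
It fails at once if the handle is swung well into the red, past 0.95 rad (value of joint handle above 0.95 rad).
It fails at once if the blue plug is pulled up over 8 mm or otherwise moved (distance of blue_plug from where it was at the start of the episode above 0.008 m).
It fails at once if a bystander is shifted over 30 mm (distance of any of mug, sauce, shaker, spoon, mealbox, lidflat from where it was at the start of the episode above 0.03 m).
It also fails if it takes over 51 s, if anything falls off the work surface, if the arm or the gripper's body presses on something with over 40 N, if the wrist force passes 120 N, or if a joint passes its speed limit or range.

## Robot

A 6-joint arm with a two-finger parallel gripper is mounted at the origin on the work surface. World frame = base frame: x ahead of the robot, y to its left, z up, the work surface at z = 0. Lengths are in m, angles in rad, forces in N, time in s.
With the tool pointing down it reaches from about 0.375 to 0.75 m from the base axis. Payload 9 kg.
Tool frame: the origin (TCP) lies at the very end of the fingers, on their centre line; the grasp point (between the pads) lies 19 mm behind it; z points along the fingers, y is the line along which they close (so a half turn about z gives the same grasp; the last joint's range is limited). The gripper opens to 85 mm and grips with 20 to 120 N. Pads are 22 mm wide; open, the fingers measure 114 mm over their backs; the gripper's body (76 mm by 85 mm) begins 54 mm behind the grasp point. The pads swing forward as they close: fully open they stand 13 mm farther back than shut.
Start: joints at [-1.428, 0.104, 0.097, 1.564, 0, 1.353], TCP at [0.212, -0.561, 0.231] pointing down, gripper open.
Joint ranges: [-2.99, 2.99], [-0.84, 1.86], [-1.1, 1.16], [-1.84, 2.11], [-1.51, 1.56], [-3.14, 3.14]. Speed limits (rad/s): [2.22, 2.22, 2.57, 3.14, 3.14, 3.14].

## Interface

Orientations are given as a unit quaternion [w, x, y, z].
In Python, from station import telemetry, cams, order gives the robot as it stands.
- The arm moves only by the shell command python3 -m crank 'ROWS' [FORCE]. ROWS is JSON, a list of rows, each an object with "claw": the opening, from -1 (shut) to 1 (fully open); "delta_pos": the shift along the world's x, y, z in cm, a list of three; "twist": the turn about the world's z in rad. In form: [{"claw": claw, "delta_pos": [tx, ty, tz], "twist": twist}, ...]. A call has 1 to 20 rows; each row shifts and turns the commanded pose from where the row before left it; what a row does not reach is not made up. A row lasts 1/12 s, in which the tool goes at most 41.7 mm and 7.16 degrees, less where a joint would pass 70% of its speed; a pose out of reach is approached as far as the arm can. A call with a gripper value outside its range is refused whole. The fingers move at their own pace and stop on an object; FORCE is the grip in N (left out, the last holds). Time passes only in rows, so rows that do not move let the fingers close. It gives the time, the measured TCP pose, the force, the opening and the grip force at its end, in the units of the state.
- telemetry.observe(): the state, without advancing time (a new reading comes with each control period).
- cams.grab_frame(name): name is "side" or "top" or "wrist"; returns the picture (400x640x3 uint8, red, green, blue); there is no depth.
- cams.camera_info(name): a dict with "mtx" (3x3 intrinsics, pixels), "world_from_camera" (4x4, takes a point from camera to world coordinates). Camera axes: x right, y up, looking along -z (the intrinsics and any distortion apply to the point x, -y, -z); pixel columns grow to the right and rows downward; lengths in m; the calibration is good to about 2 mm. The wrist camera is an equidistant fisheye: a pixel r from the principal point sees the ray r / f radians off the axis. A picture is of the moment at which its call begins: read the wrist's pose just before it. camera_info takes no time and is no camera call; for the wrist camera it gives the pose at the moment of the call.
- order.finish_job(): hands the job in; it is judged then, once.
The state is a dict: "t": time; "joint_positions": joint angles; "joint_vel": joint speeds; "joint_efforts": joint torques, N m; "eef_pos": TCP position; "tool_rot": TCP orientation; "contact_force": force on the tool from outside, world axes, zero at the start; "ft_torque": the same for the moment, N m; "opening": finger opening in m; "grip_force": force on a finger pad.
Only numpy, scipy, OpenCV 4.12 (cv2) and the standard library are available. Lean on these libraries where they do the work, as an engineer would, in place of code of your own. Each camera call takes 0.05 s, during which the arm holds its last target. There are 200 camera calls.

## Working session

There is one attempt and no reset: what is moved stays moved. The work goes in short steps, Python scripts to look and compute and a shell command to move; the robot and the scene stay as the last step left them, time stands still between calls to the robot, and variables do not carry over. Pictures are saved under pics/ and viewed, at most 10 in all, crops included, and the job is handed in when it is done.

```bash
mkdir -p pics
cat > h.py <<'E'
import numpy as np, cv2
from station import telemetry, cams, order
def ray(name,u,v,info=None):
    i=info or cams.camera_info(name); K=np.array(i["mtx"]); T=np.array(i["world_from_camera"])
    x=(u-K[0,2])/K[0,0]; y=(v-K[1,2])/K[1,1]
    if name=="wrist":
        r=np.hypot(x,y); s=np.sin(r)/r if r>1e-9 else 1; d=np.array([x*s,y*s,np.cos(r)])
    else: d=np.array([x,y,1.])
    d=d*[1,-1,-1]
    return T[:3,3],T[:3,:3]@d
def plane(name,u,v,z,info=None):
    o,d=ray(name,u,v,info); return (o+d*(z-o[2])/d[2])[:2].round(4)
E
python3 - <<'E'
from h import *
for n in ["top","side"]:
    im=cams.grab_frame(n); cv2.imwrite(f"pics/{n}0.png",im[:,:,::-1]); i=cams.camera_info(n); print(n,np.array(i["world_from_camera"]).round(3).tolist(),i)
print(telemetry.observe())
E
```

```text
top [[0.023, 0.993, -0.112, 0.299], [-1.0, 0.023, -0.008, 0.009], [-0.005, 0.112, 0.994, 1.838], [0.0, 0.0, 0.0, 1.0]] {'mtx': array([[488.78083915,   0.        , 323.70725888],
       [  0.        , 488.78083915, 204.31313979],
       [  0.        ,   0.        ,   1.        ]]), 'world_from_camera': array([[ 0.02328257,  0.99344876, -0.11188158,  0.29887056],
       [-0.99971673,  0.02258339, -0.00751276,  0.00944621],
       [-0.00493688,  0.1120248 ,  0.99369315,  1.83785002],
       [ 0.        ,  0.        ,  0.        ,  1.        ]])}
side [[-0.729, 0.348, -0.59, -0.447], [-0.685, -0.398, 0.611, 1.015], [-0.022, 0.849, 0.528, 0.952], [0.0, 0.0, 0.0, 1.0]] {'mtx': array([[477.93790399,   0.        , 319.72438661],
       [  0.        , 477.93790399, 193.89210363],
       [  0.        ,   0.        ,   1.        ]]), 'world_from_camera': array([[-0.72857449,  0.34770753, -0.59015141, -0.44677569],
       [-0.68459716, -0.39793732,  0.61071484,  1.01528044],
       [-0.02249312,  0.84896723,  0.52796657,  0.95217179],
       [ 0.        ,  0.        ,  0.        ,  1.        ]])}
{'t': 0.1, 'joint_positions': array([-1.42770101e+00,  1.04666582e-01,  9.65807286e-02,  1.56393747e+00,
       -2.10123467e-05,  1.35308687e+00]), 'joint_vel': array([-0.00096596, -0.00011341,  0.0024272 ,  0.00130597, -0.00059555,
       -0.00058211]), 'joint_efforts': array([ 6.40907296e-03, -5.58205533e+01,  5.04722035e+01,  1.29624648e-02,
       -2.36395999e-04,  8.69945438e-06]), 'eef_pos': array([ 0.21176942, -0.56106012,  0.23060284]), 'tool_rot': array([-6.13460893e-04,  9.83771388e-01,  1.79425418e-01,  1.23835648e-05]), 'contact_force': array([-0.77807686,  0.55361262, -0.80951797]), 'ft_torque': array([-0.00902605,  0.03920599, -0.03324533]), 'grip_force': 0.0, 'opening': 0.08572495498409897}
```

View pics/top0.png

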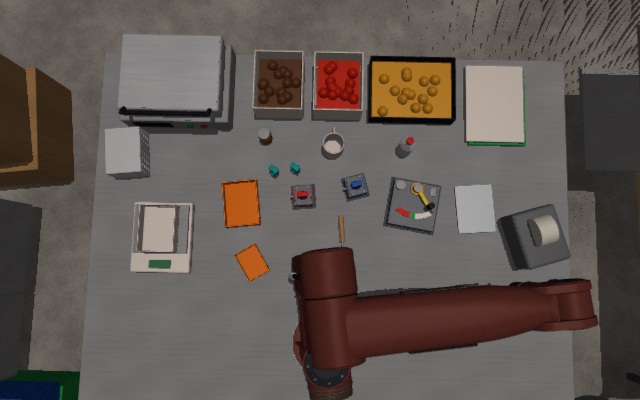

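View pics/side0.png

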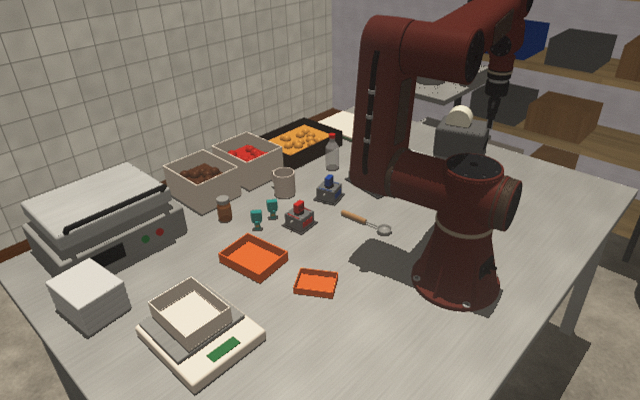

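The top view shows the red plug at about (303,195), the blue plug at (356,185) and the large tray at (241,204). The valve console is at (412,205), with the turquoise look-alikes at (274,171) and (295,168). The side view agrees. Next I'll measure and enlarge a crop.

Run:
```python
from h import *
im=cv2.imread("pics/top0.png"); hsv=cv2.cvtColor(im,cv2.COLOR_BGR2HSV); H,S,V=cv2.split(hsv)
c=im[165:245,285:450]; cv2.imwrite("pics/crop0.png",cv2.resize(c,None,fx=4.8,fy=4.8,interpolation=cv2.INTER_CUBIC))
def comps(m,box,name,z,minA=8):
    x0,y0,x1,y1=box; mm=np.zeros_like(H); mm[y0:y1,x0:x1]=m[y0:y1,x0:x1]
    for cn in cv2.findContours(mm,cv2.RETR_EXTERNAL,cv2.CHAIN_APPROX_NONE)[0]:
        if cv2.contourArea(cn)<minA: continue
        r=cv2.minAreaRect(cn); pts=cv2.boxPoints(r); w=np.array([plane("top",*p,z) for p in pts])
        print(name,np.round(r[0],1),"c",w.mean(0).round(4),"edges",[(np.linalg.norm(w[(k+1)%4]-w[k]).round(3),np.degrees(np.arctan2(*(w[(k+1)%4]-w[k])[::-1])).round(1)) for k in (0,1)])
sat=(S>130)&(V>60)
red=(sat&((H<5)|(H>172))).astype(np.uint8)*255
comps(red,(285,180,320,215),"red",.07+.02)
comps((sat&(H>105)&(H<130)).astype(np.uint8)*255,(335,165,380,205),"blue",.09)
comps((sat&(H>4)&(H<18)).astype(np.uint8)*255,(215,170,280,290),"tray",.035)
comps((sat&(H>20)&(H<35)).astype(np.uint8)*255,(385,170,445,240),"yellow",.06)
comps((sat&(H>45)&(H<85)).astype(np.uint8)*255,(385,170,445,240),"green",.04,2)
comps(red,(385,170,445,240),"redband",.04)
comps((V<45).astype(np.uint8)*255,(385,170,445,240),"black",.114)
```

```text
red [302.  193.5] c [0.5331 0.1019] edges [(np.float64(0.036), np.float64(-88.7)), (np.float64(0.018), np.float64(-178.4))]
blue [356.2 183.2] c [ 0.5749 -0.0932] edges [(np.float64(0.034), np.float64(-77.3)), (np.float64(0.019), np.float64(-168.1))]
tray [251.7 262.4] c [0.2819 0.282 ] edges [(np.float64(0.089), np.float64(-59.5)), (np.float64(0.114), np.float64(-148.9))]
tray [240.6 202.8] c [0.5009 0.332 ] edges [(np.float64(0.135), np.float64(-83.8)), (np.float64(0.172), np.float64(-173.0))]
yellow [423.1 197.6] c [ 0.5319 -0.3404] edges [(np.float64(0.015), np.float64(-57.6)), (np.float64(0.054), np.float64(-148.9))]
green [411.9 215.5] c [ 0.4674 -0.303 ] edges [(np.float64(0.015), np.float64(-17.8)), (np.float64(0.014), np.float64(-107.1))]
redband [402.8 211.6] c [ 0.481  -0.2696] edges [(np.float64(0.02), np.float64(-28.3)), (np.float64(0.053), np.float64(-118.2))]
black [429.  206.5] c [ 0.4936 -0.3508] edges [(np.float64(0.037), np.float64(-62.2)), (np.float64(0.019), np.float64(-153.3))]
black [398.9 214.9] c [ 0.462  -0.2442] edges [(np.float64(0.115), np.float64(-53.4)), (np.float64(0.221), np.float64(-144.4))]
```

View pics/crop0.png

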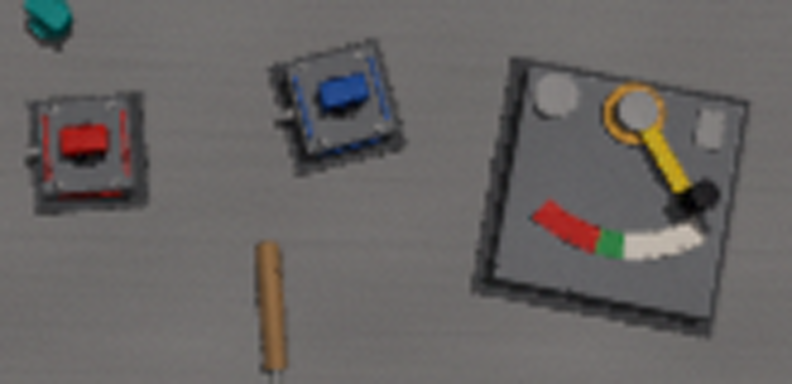

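The crop shows the yellow handle's hub at image (417,188), the black knob at (431,206), the green band at (412,215) and the red plug grip at (302,193). I'm moving over the red plug now.

```bash
R='{"claw":1,"delta_pos":[1.6,3.3,-0.1],"twist":0.062}'; python3 -m crank '[{"claw":1,"delta_pos":[1.6,3.3,-0.1],"twist":0.062},{"claw":1,"delta_pos":[1.6,3.3,-0.1],"twist":0.062},{"claw":1,"delta_pos":[1.6,3.3,-0.1],"twist":0.062},{"claw":1,"delta_pos":[1.6,3.3,-0.1],"twist":0.062},{"claw":1,"delta_pos":[1.6,3.3,-0.1],"twist":0.062},{"claw":1,"delta_pos":[1.6,3.3,-0.1],"twist":0.062},{"claw":1,"delta_pos":[1.6,3.3,-0.1],"twist":0.062},{"claw":1,"delta_pos":[1.6,3.3,-0.1],"twist":0.062},{"claw":1,"delta_pos":[1.6,3.3,-0.1],"twist":0.062},{"claw":1,"delta_pos":[1.6,3.3,-0.1],"twist":0.062},{"claw":1,"delta_pos":[1.6,3.3,-0.1],"twist":0.062},{"claw":1,"delta_pos":[1.6,3.3,-0.1],"twist":0.062},{"claw":1,"delta_pos":[1.6,3.3,-0.1],"twist":0.062},{"claw":1,"delta_pos":[1.6,3.3,-0.1],"twist":0.062},{"claw":1,"delta_pos":[1.6,3.3,-0.1],"twist":0.062},{"claw":1,"delta_pos":[1.6,3.3,-0.1],"twist":0.062},{"claw":1,"delta_pos":[1.6,3.3,-0.1],"twist":0.062},{"claw":1,"delta_pos":[1.6,3.3,-0.1],"twist":0.062},{"claw":1,"delta_pos":[1.6,3.3,-0.1],"twist":0.062},{"claw":1,"delta_pos":[1.6,3.3,-0.1],"twist":0.062}]'; python3 -m crank '[{"claw":1,"delta_pos":[0,0,0],"twist":0},{"claw":1,"delta_pos":[0,0,0],"twist":0}]'
cat > wr.py <<'E'
from h import *
import sys
info=cams.camera_info("wrist"); im=cams.grab_frame("wrist")[:,:,::-1].copy(); cv2.imwrite(sys.argv[1],im)
s=telemetry.observe(); q=s["tool_rot"]; print("yaw_y",np.degrees(2*np.arctan2(q[2],q[1]))-90, s["eef_pos"].round(4), np.array(info["world_from_camera"]).round(3).tolist())
H,S,V=cv2.split(cv2.cvtColor(im,cv2.COLOR_BGR2HSV))
masks={"red":((S>130)&(V>60)&((H<5)|(H>172)),.09),"yellow":((S>130)&(V>60)&(H>20)&(H<35),.06),"green":((S>130)&(V>50)&(H>45)&(H<80),.04)}
for n,(m,z) in masks.items():
    for cn in cv2.findContours(m.astype(np.uint8)*255,cv2.RETR_EXTERNAL,cv2.CHAIN_APPROX_NONE)[0]:
        if cv2.contourArea(cn)<60: continue
        r=cv2.minAreaRect(cn); w=np.array([plane("wrist",*p,z,info) for p in cv2.boxPoints(r)])
        print(n,np.round(r[0],1),"c",w.mean(0).round(4),[(np.linalg.norm(w[k+1]-w[k]).round(3),np.degrees(np.arctan2(*(w[k+1]-w[k])[::-1])).round(1)) for k in (0,1)])
E
python3 wr.py pics/w1.png
```

```text
t: 1.77
eef_pos: [0.5321, 0.1006, 0.2109]
tool_rot: [-0.0, 0.695, 0.719, -0.0]
contact_force: [1.0, -0.8, 1.5]
opening: 0.0853
grip_force: 0.0
t: 1.93
eef_pos: [0.5316, 0.1002, 0.2104]
tool_rot: [-0.001, 0.695, 0.719, -0.001]
contact_force: [-0.1, 0.2, 0.5]
opening: 0.0853
grip_force: 0.0
yaw_y 1.7761368832674975 [0.5315 0.099  0.2107] [[0.999, -0.032, -0.009, 0.53], [0.033, 0.947, 0.32, 0.182], [-0.002, -0.32, 0.947, 0.353], [0.0, 0.0, 0.0, 1.0]]
red [ 54.3 282.1] c [ 0.15   -0.0347] [(np.float64(0.056), np.float64(20.5)), (np.float64(0.022), np.float64(-85.2))]
red [600.9 286. ] c [ 0.9609 -0.0281] [(np.float64(0.153), np.float64(88.1)), (np.float64(0.136), np.float64(-12.1))]
red [ 57.8 232.7] c [0.1929 0.0434] [(np.float64(0.04), np.float64(9.7)), (np.float64(0.113), np.float64(-84.6))]
red [ 37.2 186.2] c [0.1721 0.1074] [(np.float64(0.025), np.float64(1.9)), (np.float64(0.03), np.float64(-97.8))]
red [328.3 193.6] c [0.5357 0.1046] [(np.float64(0.041), np.float64(5.2)), (np.float64(0.041), np.float64(-83.6))]
red [326.  157.6] c [0.5325 0.1372] [(np.float64(0.041), np.float64(5.3)), (np.float64(0.002), np.float64(-85.0))]
```

View pics/w1.png

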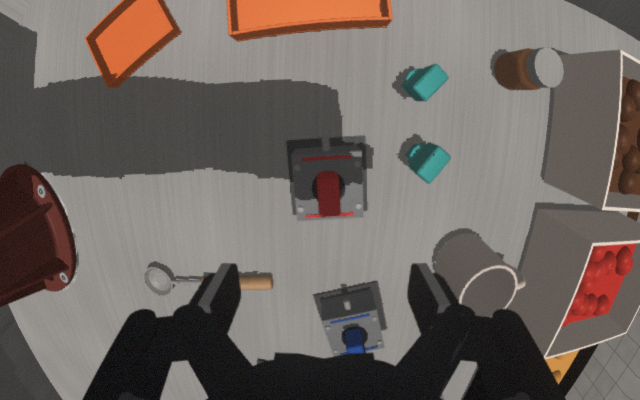

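The wrist view shows the red plug at about (328,193), with its grip merged into the red strip. The spoon, mug and both turquoise look-alikes are clear of the fingers. I'll refine the centre.

Run:
```python
from h import *
im=cv2.imread("pics/w1.png"); H,S,V=cv2.split(cv2.cvtColor(im,cv2.COLOR_BGR2HSV))
m=((S>130)&(V>60)&((H<5)|(H>172)))
for v in range(166,222,4):
    c=np.flatnonzero(m[v,300:360])+300
    if len(c): print(v,c.min(),c.max(),plane("wrist",c.min(),v,.09),plane("wrist",c.max()+1,v,.09),V[v,c].mean().round())
```

```text
174 318 337 [0.526  0.1212] [0.5434 0.1217] 84.0
178 317 338 [0.5252 0.1176] [0.5444 0.1182] 85.0
182 317 338 [0.5253 0.114 ] [0.5446 0.1146] 93.0
186 317 338 [0.5254 0.1103] [0.5448 0.111 ] 93.0
190 317 339 [0.5255 0.1067] [0.5458 0.1073] 91.0
194 318 339 [0.5265 0.103 ] [0.546  0.1037] 92.0
198 318 339 [0.5266 0.0993] [0.5461 0.0999] 94.0
202 319 339 [0.5276 0.0956] [0.5463 0.0962] 95.0
206 319 339 [0.5277 0.0919] [0.5465 0.0924] 95.0
210 320 339 [0.5287 0.0881] [0.5467 0.0886] 95.0
214 316 352 [0.5251 0.0841] [0.5587 0.0852] 134.0
```

```bash
python3 -m crank '[{"claw":1,"delta_pos":[0.4,0.3,-2],"twist":0.05},{"claw":1,"delta_pos":[0,0,-3],"twist":0},{"claw":1,"delta_pos":[0,0,-3],"twist":0},{"claw":1,"delta_pos":[0,0,-3],"twist":0},{"claw":1,"delta_pos":[0,0,-2.4],"twist":0},{"claw":1,"delta_pos":[0,0,-1.4],"twist":0},{"claw":1,"delta_pos":[0,0,0],"twist":0},{"claw":-1,"delta_pos":[0,0,0],"twist":0},{"claw":-1,"delta_pos":[0,0,0],"twist":0},{"claw":-1,"delta_pos":[0,0,0],"twist":0},{"claw":-1,"delta_pos":[0,0,0],"twist":0},{"claw":-1,"delta_pos":[0,0,0],"twist":0},{"claw":-1,"delta_pos":[0,0,0],"twist":0},{"claw":-1,"delta_pos":[0,0,0],"twist":0},{"claw":-1,"delta_pos":[0,0,0],"twist":0}]' 60
```

```text
t: 3.23
eef_pos: [0.5364, 0.1016, 0.0643]
tool_rot: [0.001, 0.678, 0.735, 0.0]
contact_force: [-1.7, -0.2, 5.4]
opening: 0.0188
grip_force: 59.7
```

```bash
python3 -m crank '[{"claw":-1,"delta_pos":[0,0,0.5],"twist":0},{"claw":-1,"delta_pos":[0,0,0.7],"twist":0},{"claw":-1,"delta_pos":[0,0,0.8],"twist":0},{"claw":-1,"delta_pos":[0,0,1],"twist":0},{"claw":-1,"delta_pos":[0,0,1.5],"twist":0},{"claw":-1,"delta_pos":[0,0,2],"twist":0},{"claw":-1,"delta_pos":[0,0,2],"twist":0},{"claw":-1,"delta_pos":[0,0,1.5],"twist":0},{"claw":-1,"delta_pos":[0,0,0],"twist":0},{"claw":-1,"delta_pos":[0,0,0],"twist":0}]'
python3 - <<'E'
from h import *
im=cams.grab_frame("side")[:,:,::-1]; c=im[150:290,200:370]; cv2.imwrite("pics/s1.png",cv2.resize(c,None,fx=3.5,fy=3.5,interpolation=cv2.INTER_CUBIC))
E
```

```text
t: 4.07
eef_pos: [0.5366, 0.1017, 0.1647]
tool_rot: [0.001, 0.678, 0.735, 0.001]
contact_force: [0.0, 1.0, -1.0]
opening: 0.0188
grip_force: 61.6
```

View pics/s1.png

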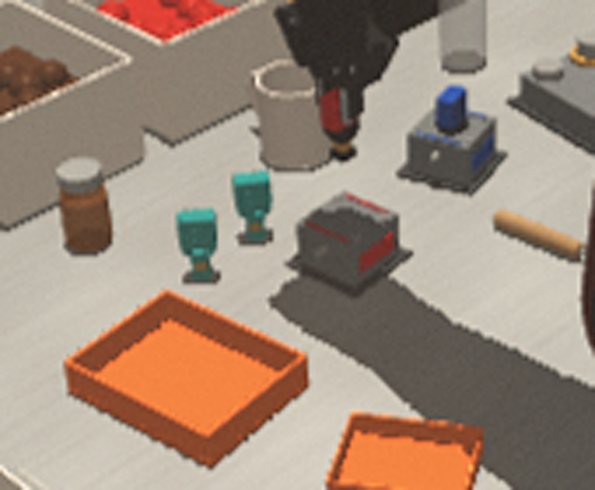

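The side view shows the plug out of the socket in the gripper, at crop (338,115), with the blue plug untouched. I'm taking it to the tray.

```bash
python3 -m crank '[{"claw":-1,"delta_pos":[-0.3,1.5,0],"twist":0},{"claw":-1,"delta_pos":[-0.4,3,0],"twist":0},{"claw":-1,"delta_pos":[-0.5,3.3,0],"twist":0},{"claw":-1,"delta_pos":[-0.5,3.3,0],"twist":0},{"claw":-1,"delta_pos":[-0.5,3.3,0],"twist":0},{"claw":-1,"delta_pos":[-0.5,3.3,0],"twist":0},{"claw":-1,"delta_pos":[-0.5,3,-1],"twist":0},{"claw":-1,"delta_pos":[-0.3,2.3,-2],"twist":0},{"claw":-1,"delta_pos":[0,0,-3],"twist":0},{"claw":-1,"delta_pos":[0,0,-2.5],"twist":0},{"claw":-1,"delta_pos":[0,0,-1.3],"twist":0},{"claw":-1,"delta_pos":[0,0,0],"twist":0},{"claw":-1,"delta_pos":[0,0,0],"twist":0}]'
```

```text
t: 5.2
eef_pos: [0.5002, 0.3311, 0.0648]
tool_rot: [-0.0, 0.678, 0.735, -0.001]
contact_force: [0.3, -0.3, -0.3]
opening: 0.0191
grip_force: 61.5
```

```bash
python3 -m crank '[{"claw":-1,"delta_pos":[0,0,-0.7],"twist":0},{"claw":-1,"delta_pos":[0,0,-0.7],"twist":0},{"claw":-1,"delta_pos":[0,0,-0.1],"twist":0},{"claw":-1,"delta_pos":[0,0,0],"twist":0}]'; python3 -m crank '[{"claw":0,"delta_pos":[0,0,0],"twist":0},{"claw":0.2,"delta_pos":[0,0,0],"twist":0},{"claw":0.4,"delta_pos":[0,0,0],"twist":0},{"claw":0.4,"delta_pos":[0,0,0],"twist":0},{"claw":0.4,"delta_pos":[0,0,1],"twist":0},{"claw":0.4,"delta_pos":[0,0,2],"twist":0},{"claw":0.4,"delta_pos":[0,0,3],"twist":0},{"claw":0.4,"delta_pos":[0,0,3],"twist":0},{"claw":1,"delta_pos":[0,0,3],"twist":0},{"claw":1,"delta_pos":[0,0,2],"twist":0}]'
python3 - <<'E'
from h import *
im=cams.grab_frame("side")[:,:,::-1]; c=im[150:290,200:370]; cv2.imwrite("pics/s2.png",cv2.resize(c,None,fx=3.5,fy=3.5,interpolation=cv2.INTER_CUBIC))
# handle geometry from first top view
p=np.array(plane("top",285+634/4.8,165+113/4.8,.066)); k=np.array(plane("top",430.8,205.6,.114)); print("pivot",p,"knob",k,np.linalg.norm(k-p))
E
```

```text
t: 5.53
eef_pos: [0.5008, 0.3314, 0.0503]
tool_rot: [0.0, 0.678, 0.735, -0.0]
contact_force: [-0.1, 0.1, -0.4]
opening: 0.0188
grip_force: 61.6
t: 6.37
eef_pos: [0.5016, 0.3319, 0.1947]
tool_rot: [0.001, 0.678, 0.735, 0.002]
contact_force: [0.8, 0.3, -0.1]
opening: 0.0814
grip_force: 0.0
pivot [ 0.5642 -0.3173] knob [ 0.497  -0.3571] 0.07810172853400878
```

View pics/s2.png

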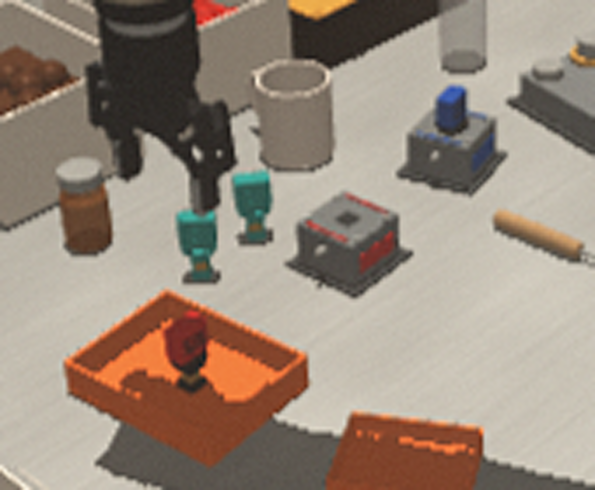

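The side view shows the red plug standing in the large tray at crop (188,345), with the tray undisturbed. I'm going to the knob now.

```bash
python3 -m crank '[{"claw":1,"delta_pos":[0,-2,0.5],"twist":-0.056},{"claw":1,"delta_pos":[0,-3.4,0.5],"twist":-0.056},{"claw":1,"delta_pos":[0,-3.4,0],"twist":-0.056},{"claw":1,"delta_pos":[0,-3.4,0],"twist":-0.056},{"claw":1,"delta_pos":[0,-3.4,0],"twist":-0.056},{"claw":1,"delta_pos":[0,-3.4,0],"twist":-0.056},{"claw":1,"delta_pos":[0,-3.4,0],"twist":-0.056},{"claw":1,"delta_pos":[0,-3.4,0],"twist":-0.056},{"claw":1,"delta_pos":[0,-3.4,0],"twist":-0.056},{"claw":1,"delta_pos":[0,-3.4,0],"twist":-0.056},{"claw":1,"delta_pos":[0,-3.4,0],"twist":-0.056},{"claw":1,"delta_pos":[0,-3.4,0],"twist":-0.056},{"claw":1,"delta_pos":[0,-3.4,0],"twist":-0.056},{"claw":1,"delta_pos":[0,-3.4,0],"twist":-0.056},{"claw":1,"delta_pos":[0,-3.4,0],"twist":-0.056},{"claw":1,"delta_pos":[0,-3.4,0],"twist":-0.056},{"claw":1,"delta_pos":[0,-3.4,0],"twist":-0.056},{"claw":1,"delta_pos":[0,-3.4,0],"twist":-0.056},{"claw":1,"delta_pos":[0,-3.4,0],"twist":-0.056},{"claw":1,"delta_pos":[0,-3.4,0],"twist":-0.056}]';python3 -m crank '[{"claw":1,"delta_pos":[-0.4,-3,0],"twist":0},{"claw":1,"delta_pos":[0,-2.4,0],"twist":0},{"claw":1,"delta_pos":[0,0,0],"twist":0},{"claw":1,"delta_pos":[0,0,0],"twist":0}]'; python3 wr.py pics/w2.png
```

```text
t: 8.08
eef_pos: [0.5006, -0.3361, 0.201]
tool_rot: [0.0, 0.965, 0.261, 0.0]
contact_force: [0.5, -0.2, -0.2]
opening: 0.0856
grip_force: 0.0
t: 8.42
eef_pos: [0.4964, -0.3894, 0.2004]
tool_rot: [-0.0, 0.965, 0.261, -0.0]
contact_force: [0.2, 0.5, 0.7]
opening: 0.0856
grip_force: 0.0
yaw_y -59.62235337289111 [ 0.4967 -0.3884  0.2005] [[0.504, 0.818, 0.276, 0.568], [-0.863, 0.478, 0.162, -0.348], [0.001, -0.319, 0.948, 0.343], [0.0, 0.0, 0.0, 1.0]]
red [ 68.7 322.4] c [ 0.1441 -0.1576] [(np.float64(0.042), np.float64(-41.4)), (np.float64(0.087), np.float64(-164.0))]
red [ 50.3 281.9] c [ 0.2064 -0.1196] [(np.float64(0.029), np.float64(-35.4)), (np.float64(0.037), np.float64(-117.3))]
red [216.6 143.4] c [ 0.4966 -0.2843] [(np.float64(0.018), np.float64(-33.9)), (np.float64(0.044), np.float64(-119.8))]
yellow [299.5 134. ] c [ 0.5338 -0.3426] [(np.float64(0.013), np.float64(-60.6)), (np.float64(0.055), np.float64(-150.2))]
```

View pics/w2.png

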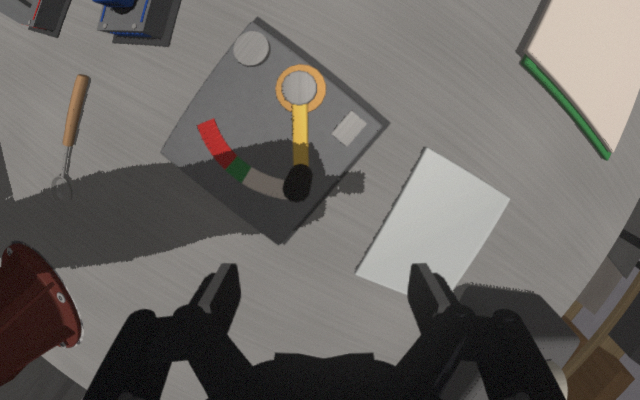

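The wrist view shows the knob at about (297,184), with its top end lower at (296,190), and the hub at (299,87). I'll compute its position from these.

Run:
```python
from h import *
im=cv2.imread("pics/w2.png"); m=(im.max(2)<32).astype(np.uint8)*255; m[:,:270]=0;m[:,325:]=0;m[:150]=0;m[225:]=0
m=cv2.morphologyEx(m,cv2.MORPH_OPEN,np.ones((5,5)))
for cn in cv2.findContours(m,cv2.RETR_EXTERNAL,cv2.CHAIN_APPROX_NONE)[0]:
    print(cv2.boundingRect(cn))
    a=cn[:,0,:]
    print("bottom",a[a[:,1].argmax()],"knob far edge z.114",plane("wrist",*a[a[:,1].argmax()],.114))
p=plane("wrist",299,88,.066); print("pivot",p)
for v in (186,188,190): 
    k=plane("wrist",297,v,.114); d=k-p; print("knob",k,np.linalg.norm(d),np.degrees(np.arctan2(d[1],d[0])))
```

```text
(284, 165, 27, 35)
bottom [289 199] knob far edge z.114 [ 0.4927 -0.3601]
pivot [ 0.5706 -0.3207]
knob [ 0.505  -0.3605] 0.07672939462813452 -148.7545052046687
knob [ 0.5036 -0.3612] 0.07828952675805363 -148.84797761915996
knob [ 0.5022 -0.362 ] 0.0799015018632316 -148.87637156395223
```

```bash
python3 -m crank '[{"claw":1,"delta_pos":[0.4,2.9,-0.5],"twist":0},{"claw":1,"delta_pos":[0,0,-2.5],"twist":0},{"claw":1,"delta_pos":[0,0,-3],"twist":0},{"claw":1,"delta_pos":[0,0,-3],"twist":0},{"claw":1,"delta_pos":[0,0,-2.2],"twist":0},{"claw":1,"delta_pos":[0,0,-1.2],"twist":0},{"claw":1,"delta_pos":[0,0,0],"twist":0},{"claw":-1,"delta_pos":[0,0,0],"twist":0},{"claw":-1,"delta_pos":[0,0,0],"twist":0},{"claw":-1,"delta_pos":[0,0,0],"twist":0},{"claw":-1,"delta_pos":[0,0,0],"twist":0},{"claw":-1,"delta_pos":[0,0,0],"twist":0},{"claw":-1,"delta_pos":[0,0,0],"twist":0},{"claw":-1,"delta_pos":[0,0,0],"twist":0}]' 40
python3 - <<'E'
from h import *
c=cams.grab_frame("top")[:,:,::-1][165:245,285:450]; cv2.imwrite("pics/t2.png",cv2.resize(c,None,fx=4.8,fy=4.8,interpolation=cv2.INTER_CUBIC))
p=np.array([.569,-.3185]); k=telemetry.observe()["eef_pos"][:2]; d=k-p; r=np.linalg.norm(d); a0=np.arctan2(d[1],d[0]); print(k,r,np.degrees(a0))
for t in np.arange(.1,.75,.1): print(round(t,1),((p+r*np.array([np.cos(a0-t),np.sin(a0-t)])-k)*100).round(2))
E
```

```text
t: 9.63
eef_pos: [0.5014, -0.3603, 0.0775]
tool_rot: [0.001, 0.965, 0.262, 0.0]
contact_force: [0.7, -2.1, 5.2]
opening: 0.021
grip_force: 39.4
[ 0.50141946 -0.3603123 ] 0.07946947514804234 -148.25478264385862
0.1 [-0.38  0.7 ]
0.2 [-0.7   1.43]
0.3 [-0.93  2.18]
0.4 [-1.09  2.96]
0.5 [-1.18  3.75]
0.6 [-1.18  4.55]
0.7 [-1.1   5.34]
```

```bash
python3 -m crank '[{"claw":-1,"delta_pos":[-0.4,0.7,0],"twist":-0.1},{"claw":-1,"delta_pos":[-0.3,0.7,0],"twist":-0.1},{"claw":-1,"delta_pos":[-0.2,0.8,0],"twist":-0.1},{"claw":-1,"delta_pos":[-0.2,0.8,0],"twist":-0.1},{"claw":-1,"delta_pos":[-0.1,0.8,0],"twist":-0.1},{"claw":-1,"delta_pos":[0,0.8,0],"twist":-0.1},{"claw":-1,"delta_pos":[0,0,0],"twist":0},{"claw":-1,"delta_pos":[0,0,0],"twist":0},{"claw":-1,"delta_pos":[0,0,0],"twist":0}]'
```

```text
t: 10.43
eef_pos: [0.491, -0.3148, 0.0775]
tool_rot: [0.002, 0.999, -0.034, 0.002]
contact_force: [10.5, -6.4, -1.5]
opening: 0.021
grip_force: 39.6
```

```bash
python3 -m crank '[{"claw":-1,"delta_pos":[0.2,0.8,0],"twist":-0.1},{"claw":-1,"delta_pos":[0,0,0],"twist":0},{"claw":-1,"delta_pos":[0,0,0],"twist":0},{"claw":-1,"delta_pos":[0,0,0],"twist":0},{"claw":-1,"delta_pos":[0,0,0],"twist":0},{"claw":-1,"delta_pos":[0,0,0],"twist":0},{"claw":-1,"delta_pos":[0,0,0],"twist":0}]'
python3 - <<'E'
from h import *
A=cams.grab_frame("top")[:,:,::-1][165:245,285:450]; B=cams.grab_frame("wrist")[:,:,::-1][:300,100:500]
A=cv2.resize(A,(792,384),interpolation=cv2.INTER_CUBIC)[:,380:]
cv2.imwrite("pics/e.png",np.hstack([A,cv2.resize(B,(388,291))]) if 0 else np.hstack([A,cv2.copyMakeBorder(cv2.resize(B,(380,285)),0,99,0,0,0)]))
E
```

```text
t: 11.02
eef_pos: [0.492, -0.307, 0.0775]
tool_rot: [0.001, 0.996, -0.084, 0.001]
contact_force: [4.8, -6.2, 2.9]
opening: 0.0207
grip_force: 39.9
```

View pics/e.png

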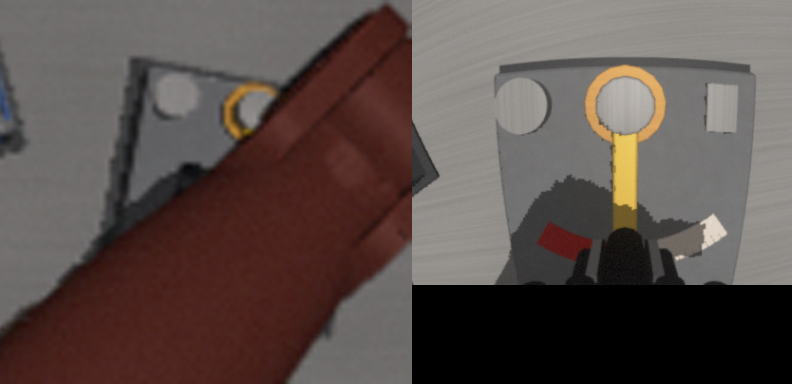

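The wrist half shows the handle square with the console, and the knob covering the green between the red (left) and white (right). The chord travelled gives about 0.69 rad, so I'm handing in.

Run:
```python
from h import *
print(order.finish_job())
```

```text
the job is handed in; nothing more can be done
None
```

I handed the job in with the red plug standing in the larger orange tray and the gripper still holding the handle at about 0.69 rad, worked out from how far the knob moved because the gripper hides the green band; no verdict came back.

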